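Slide the pepper mill home

TASK

Push the dark pepper mill across the worktop into the free bay of the wooden rack, next to the pale salt mill, until its whole foot stands between the rails. Push it gently, low on its foot so that it slides upright: never tip, squeeze or lift it, and leave the salt mill and the other things where they stand.

Things in the scene. Friction and masses are not known exactly. Their poses are not given: they have to be found in the camera images.
- pepper_mill: Dark wooden pepper mill with a steel collar and knob, upright, loose, 184 mm tall, 0.2 to 0.45 kg. Foot: upright cylinder 56 mm in diameter, up to 45 mm; waist 36 mm, head 48 mm in diameter. Origin: centre of its underside, z up; round, so its yaw means nothing. Friction about 0.5 to 0.7: pushed above about 35 mm it tips. Its pose may be missing while both fingers touch it.
- free_bay: The free bay of the rack, marked by a flat cork disc 52 mm in diameter and 2 mm thick, which the mill slides onto without any step. Origin: on the worktop at the middle of the bay; x points into the bay, away from its open mouth (roughly away from the robot), y across it to the left, z up. The bay is 84 mm wide (rail faces at y = -42 and +42 mm); its mouth is at x = -45 mm, the face of its back rail at x = +38 mm. It may be the left or the right bay.
- rack: Low rack of pale wood, fixed on the worktop: a back rail and three rails toward the robot, which form two bays side by side, open at the front and without a floor. All rails are 28 mm high; side and middle rails are 10 mm thick, the back rail 14 mm. 198 mm wide, x from -45 to +52 mm. Origin: on the worktop, in the middle rail, level with the middles of the bays, which lie at y = +47 and y = -47 mm; x points away from the mouths, as for the free bay.
- salt_mill: Pale wooden salt mill of exactly the pepper mill's shape and size, standing loose in the other bay. Origin: centre of its underside. Must stay.
- mug: Tall white floral mug, upside down, 118 mm tall, body 69 mm in diameter, 92 mm over the handle. It stands loose left of the rack. Origin: on its underside; the axis of its body lies 12 mm from it along +y, the handle points to -y. Must stay.
- timer: Wind-up kitchen timer with a red dial and a white foot, 60 mm in diameter, 52 mm tall, loose, right of the rack. Origin: centre of its underside. Must stay.
- milk_pot: Small white milk portion pot, 39 mm in diameter, 21 mm tall, loose on the worktop at the right, nearer the robot than the timer. Origin: centre of its underside. Must stay.

How it is judged:
By the outcome, as a careful person would: the job done as asked, in the order asked, and still so for the second after the job is handed in, with the robot touching nothing.
It also fails if it takes over 64 s, if anything falls off the work surface, if the arm or the gripper's body presses on something with over 40 N, if the wrist force passes 120 N, or if a joint passes its speed limit or range.

ROBOT

A 6-joint arm with a two-finger parallel gripper is mounted at the origin on a cart in front of the work surface, level with it; the furniture and walls round the work are solid. World frame = base frame: x ahead of the robot, y to its left, z up, the work surface at z = 0. Lengths are in m, angles in rad, forces in N, time in s.
With the tool pointing down it reaches from about 0.225 to 0.725 m from the base axis. Payload 3.1 kg.
Tool frame: the origin (TCP) lies at the very end of the fingers, on their centre line; the grasp point (between the pads) lies 19 mm behind it; z points along the fingers, y is the line along which they close (so a half turn about z gives the same grasp; the last joint's range is limited). The gripper opens to 85 mm and grips with 20 to 120 N. Pads are 22 mm wide; open, the fingers measure 114 mm over their backs; the gripper's body (76 mm by 85 mm) begins 54 mm behind the grasp point. The pads swing forward as they close: fully open they stand 13 mm farther back than shut.
Start: joints at [0.976, 0.048, 0.099, 1.622, 0, 1.443], TCP at [0.236, 0.469, 0.211] pointing down, gripper open.
Joint ranges: [-2.91, 2.91], [-0.99, 1.94], [-1.21, 1.42], [-2.12, 2.29], [-1.49, 1.47], [-3.14, 3.14]. Speed limits (rad/s): [2.79, 2.79, 3.14, 3.14, 3.14, 3.14].

INTERFACE

Orientations are given as a 3x3 rotation matrix whose columns are the frame's x, y, z axes.
In Python, from station import arm, vision, ticket gives the robot as it stands.
- The arm moves only by the tool drive_tool, never from a script. Its argument "plan" is a list of rows, each a list of 4 numbers: the shift along the world's x, y, z in cm, then the turn about the world's z in rad. A call has 1 to 5 rows; each row shifts and turns the commanded pose from where the row before left it; what a row does not reach is not made up. A row lasts 1/12 s, in which the tool goes at most 41.7 mm and 7.16 degrees, less where a joint would pass 70% of its speed; a pose out of reach is approached as far as the arm can. A call with a gripper value outside its range is refused whole. "claw" is the finger opening in cm, from 0 to 8.54, set as the call begins (left out, the last holds). The fingers move at their own pace and stop on an object; the grip force is fixed at half the most. Time passes only in rows, so rows that do not move let the fingers close. It gives the time, the measured TCP pose, the force, the opening and the grip force at its end, in the units of the state.
- arm.state(): the state, without advancing time (a new reading comes with each control period).
- vision.capture(name): name is "side" or "top"; returns (picture, depth): 420x560x3 uint8, blue, green, red; 420x560 float32, m along the optical axis (not along the pixel's ray), 0 where there is no reading.
- vision.calibration(name): a dict with "fov_y" (degrees; the focal length in pixels is half the picture's height over the tangent of half this angle, whatever the lens; pixels are square), "cx", "cy" (the principal point, pixels), "R" (3x3) and "t" (3): a world point X has camera coordinates R X + t. Camera axes: x right, y down, z forward; pixel columns grow to the right and rows downward; lengths in m; the calibration is good to about 2 mm. A picture is of the moment at which its call begins. calibration takes no time and is no camera call.
- ticket.hand_in(): hands the job in; it is judged then, once.
The state is a dict: "t": time; "joint_pos": joint angles; "joint_vel": joint speeds; "tau": joint torques, N m; "tool_pos": TCP position; "ee_rot": TCP orientation; "ft_force": force on the tool from outside, world axes, zero at the start; "torque": the same for the moment, N m; "gripper_width": finger opening in m; "gripper_force": force on a finger pad.
Only numpy, scipy, OpenCV 4.12 (cv2) and the standard library are available. Lean on these libraries where they do the work, as an engineer would, in place of code of your own. Each camera call takes 0.05 s, during which the arm holds its last target. There are 200 camera calls.

## Working session

There is one attempt and no reset: what is moved stays moved. The work goes in short steps, Python scripts to look and compute and a tool call to move; the robot and the scene stay as the last step left them, time stands still between calls to the robot, and variables do not carry over. Pictures are saved under pics/ and viewed, at most 10 in all, crops included, and the job is handed in when it is done.

Besides the shell and the picture viewer there is one more tool, called after "Call:" in YAML: its name, and indented under it one key for each argument. drive_tool: Moves the arm, as the interface text tells. Its arguments: {"type":"object","properties":{"plan":{"type":"array"},"claw":{"type":"number"}},"required":["plan"]}

```bash
mkdir -p pics; python3 - <<'E'
from station import arm, vision
import cv2, numpy as np
for n in ("top","side"):
    p,d=vision.capture(n); cv2.imwrite(f"pics/{n}0.png",p); np.save(f"{n}0.npy",d)
    c=vision.calibration(n); print(n,c)
s=arm.state(); print(s["t"],s["tool_pos"],s["ee_rot"],s["gripper_width"])
E
```

```text
top {'fov_y': 51.87724457441963, 'cx': 283.0002515836205, 'cy': 206.08544820399453, 'R': array([[-5.01911895e-04, -9.99991860e-01, -4.00361984e-03],
       [-9.81597801e-01,  1.25720090e-03, -1.90955955e-01],
       [ 1.90959434e-01,  3.83410136e-03, -9.81590441e-01]]), 't': array([-0.03428273,  0.62308876,  0.79364153])}
side {'fov_y': 51.62315137704875, 'cx': 282.70647184622277, 'cy': 207.9672464354565, 'R': array([[-0.99964614,  0.02464286, -0.01001612],
       [ 0.02290531,  0.60596901, -0.79515842],
       [-0.01352552, -0.79510646, -0.60631903]]), 't': array([0.61352519, 0.06072629, 0.87158892])}
0.1 [0.23596653 0.46831326 0.20952779] [[-8.92984947e-01  4.50084961e-01 -1.18862979e-03]
 [ 4.50086460e-01  8.92983168e-01 -1.79999406e-03]
 [ 2.51276140e-04 -2.14235378e-03 -9.99997674e-01]] 0.08553748862372601
```

View pics/top0.png

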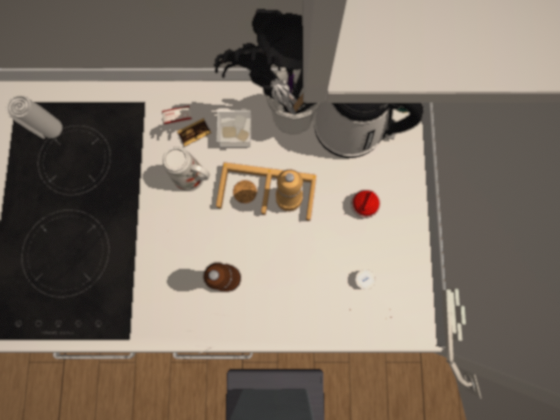

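View pics/side0.png

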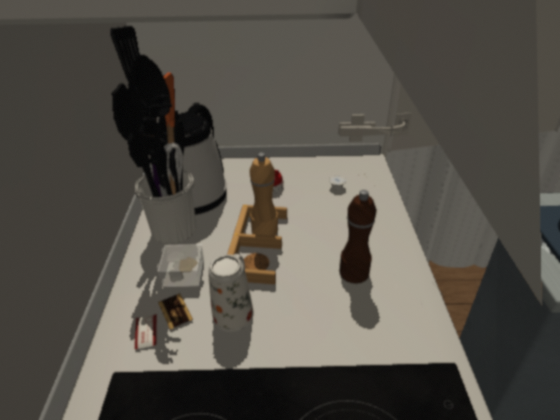

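The top view shows the rack at about (267,190). The free left bay has its cork at (245,191), and the salt mill stands in the right bay at (289,190). The pepper mill's foot is at about (231,278) and its knob at (213,274). The mug is at (185,170), the timer at (366,203) and the milk pot at (364,280). The side view shows the pepper mill's foot at about (355,268) and the cork at (258,262).

```bash
cat > h.py <<'E'
import cv2, numpy as np
from station import arm, vision
from scipy.optimize import least_squares
def cal(n):
    c=vision.calibration(n); return c,210/np.tan(np.radians(c["fov_y"]/2))
def ray(n,u,v,z):
    c,f=cal(n); d=c["R"].T@np.array([(u-c["cx"])/f,(v-c["cy"])/f,1]); o=-c["R"].T@c["t"]
    return o+d*(z-o[2])/d[2]
def cloud(n,d,m):
    c,f=cal(n); v,u=np.nonzero(m&(d>0)); z=d[v,u]
    return (np.c_[(u-c["cx"])/f*z,(v-c["cy"])/f*z,z]-c["t"])@c["R"]
def circ(P,r):
    return least_squares(lambda q:np.hypot(P[:,0]-q[0],P[:,1]-q[1])-r,P.mean(0)[:2],loss="soft_l1",f_scale=.002).x
def box(n,u0,v0,u1,v1):
    m=np.zeros((420,560),bool); m[v0:v1,u0:u1]=1; return m
E
python3 - <<'E'
from h import *
I={n:cv2.imread(f"pics/{n}0.png") for n in("top","side")};D={n:np.load(n+"0.npy") for n in I}
H={n:cv2.cvtColor(I[n],cv2.COLOR_BGR2HSV) for n in I}
def blob(m):
    k,l,s,c=cv2.connectedComponentsWithStats(m.astype(np.uint8)); i=1+s[1:,4].argmax(); return l==i,s[i],c[i]
# pepper
for n,b in(("top",(195,255,250,300)),("side",(330,185,385,290))):
    m=box(n,*b); P=cloud(n,D[n],m); P=P[P[:,2]>.008]
    lo=P[(P[:,2]<.042)]
    hi=P[P[:,2]>.165]
    print(n,"pepper foot",circ(lo,.028),len(lo),"zmax",P[:,2].max(),"hi",hi.mean(0))
# cork
for n,b in(("top",(230,178,258,205)),("side",(245,252,272,271))):
    h=H[n]; m=box(n,*b)&(h[...,1]>100)
    m,s,c=blob(m); print(n,"cork",s,c,ray(n,*c,.002))
# rack mask in top: saturated orange
h=H["top"]; m=box("top",212,158,322,222)&(h[...,1]>110); P=cloud("top",D["top"],m); P=P[(P[:,2]>.02)&(P[:,2]<.034)]
print("rack pts",len(P),P[:,2].mean(),P.min(0),P.max(0))
Q=(P[:,:2]*1000).astype(np.float32); r=cv2.minAreaRect(Q); print(r)
B=P[(P[:,0]>np.quantile(P[:,0],.6))]; print("back fit dx/dy",np.polyfit(B[:,1],B[:,0],1))
for n,b,rad in(("top",(275,165,305,215),.028),("top",(350,188,382,220),.03),("top",(352,268,376,292),.0195),("top",(160,145,212,192),.0345)):
    P=cloud(n,D[n],box(n,*b)); P=P[P[:,2]>.012]; print(b,P[:,2].max(),circ(P,rad),P.min(0),P.max(0))
cv2.imwrite("pics/z.png",cv2.resize(I["top"][140:310,150:390],None,fx=3.3,fy=3.3,interpolation=cv2.INTER_CUBIC))
E
```

```text
top pepper foot [0.48401384 0.07856142] 45 zmax 0.18669087471694368 hi [0.48401717 0.07745126 0.17183261]
side pepper foot [0.48508278 0.07826331] 452 zmax 0.18702683561810593 hi [0.486782   0.08538739 0.17332711]
top cork [233 181  24  22 409] [244.54523227 191.31295844] [0.66648028 0.04724249 0.002     ]
side cork [245 253  27  18 374] [256.13101604 262.39304813] [0.66531991 0.04761721 0.002     ]
rack pts 992 0.027672615263478084 [ 0.60233446 -0.10133333  0.02001987] [0.72127028 0.10318536 0.03341183]
((662.9443969726562, 0.7096481323242188), (195.51370239257812, 96.13850402832031), 82.04512786865234)
back fit dx/dy [0.08635212 0.70480932]
(275, 165, 305, 215) 0.186893197911466 [ 0.65999697 -0.04724175] [ 0.62156452 -0.07905396  0.01226316] [ 0.70840537 -0.01775947  0.1868932 ]
(350, 188, 382, 220) 0.05616034493366035 [ 0.64268644 -0.21348529] [ 0.60665089 -0.23542234  0.01211131] [ 0.66362579 -0.17728621  0.05616034]
(352, 268, 376, 292) 0.02563930652355245 [ 0.48054476 -0.20375918] [ 0.4620718  -0.21874568  0.01597798] [ 0.49964188 -0.18039715  0.02563931]
(160, 145, 212, 192) 0.12174495078020195 [0.70973415 0.15949806] [0.66655289 0.11147692 0.01255363] [0.72863747 0.19295862 0.12174495]
```

View pics/z.png

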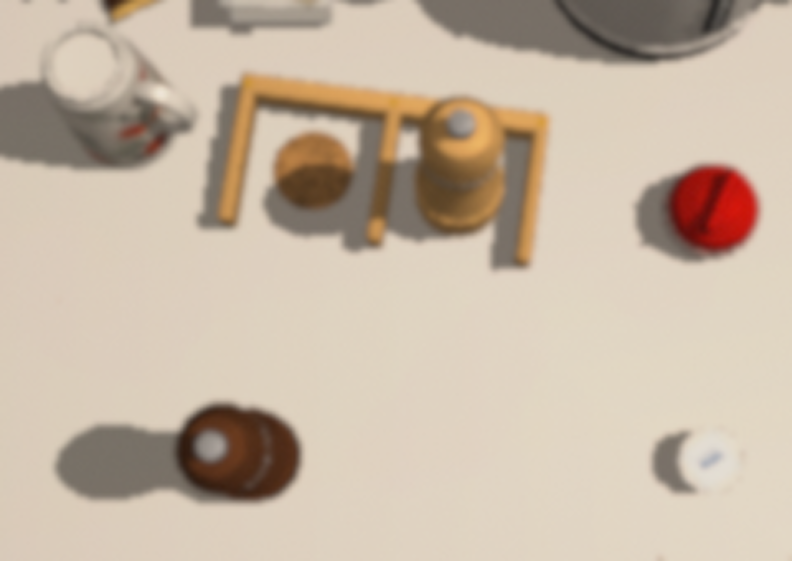

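Call:
drive_tool:
  plan:
    - [0.8,-3.2,0,-0.11]
    - [0.8,-3.2,0,-0.11]
    - [0.8,-3.2,0,-0.11]
    - [0.8,-3.2,0,-0.11]
    - [0.8,-3.2,0,-0.11]
  claw: 8.54

```text
t: 0.52
tool_pos: [0.276, 0.3072, 0.2099]
ee_rot: [[-0.522, 0.853, -0.001], [0.853, 0.522, -0.001], [-0.0, -0.001, -1.0]]
ft_force: [0.7, -0.4, 0.3]
gripper_width: 0.0856
gripper_force: 0.0
```

Call:
drive_tool:
  plan:
    - [0.8,-3.2,0,-0.11]
    - [0.8,-3.2,0,-0.11]
    - [0.8,-3.2,0,-0.11]
    - [0.8,-3.2,0,-0.11]
    - [0.8,-3.2,0,-0.11]

```text
t: 0.93
tool_pos: [0.316, 0.1473, 0.2102]
ee_rot: [[0.001, 1.0, -0.0], [1.0, -0.001, -0.0], [-0.0, -0.0, -1.0]]
ft_force: [0.8, 0.7, 0.4]
gripper_width: 0.0852
gripper_force: 0.0
```

Call:
drive_tool:
  plan:
    - [1.0,-1.0,-2.4,-0.08]
    - [1.0,-1.0,-2.4,-0.08]
    - [1.0,-1.0,-2.4,0]
    - [1.0,-1.0,-2.4,0]
    - [1.0,-1.0,-2.4,0]

```text
t: 1.35
tool_pos: [0.3663, 0.0981, 0.0891]
ee_rot: [[0.156, 0.988, -0.0], [0.988, -0.156, 0.0], [-0.0, -0.0, -1.0]]
ft_force: [0.5, -0.3, 0.2]
gripper_width: 0.0857
gripper_force: 0.0
```

```bash
python3 - <<'E'
from h import *
p,d=vision.capture("side"); cv2.imwrite("pics/s1.png",cv2.resize(p[100:400,200:560],None,fx=2.2,fy=2,interpolation=cv2.INTER_CUBIC)[:600,:800]); np.save("s1.npy",d)
print(arm.state()["tool_pos"],arm.state()["joint_pos"])
E
```

```text
[0.36451184 0.09632632 0.08399285] [ 0.08170335 -0.33226328 -0.49129205  1.41910979 -0.00191584  1.81061326]
```

View pics/s1.png

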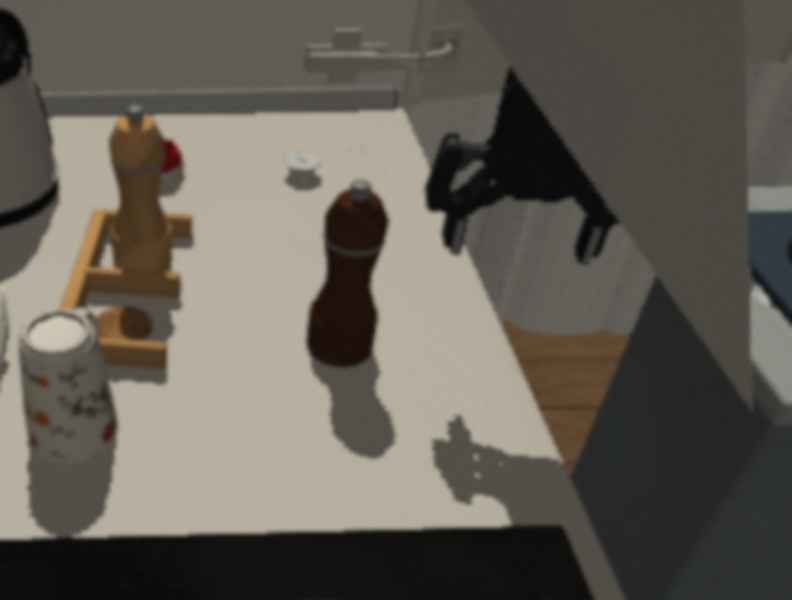

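The crop shows the front finger's tip at about (455,245) and its knuckle bulging toward the mill at (435,190). The mill's foot is at (342,345). I'll measure the gripper's profile along the push direction.

```bash
python3 - <<'E'
from h import *
d=np.load("s1.npy"); P=cloud("side",d,box("side",380,130,500,250))
T=arm.state()["tool_pos"]; u=np.array([.987,-.16]); w=np.array([.16,.987])
Q=P-T; a=Q[:,:2]@u; b=Q[:,:2]@w; z=Q[:,2]
k=(np.abs(b)<.06)&(np.abs(a)<.12)&(z>-.03)&(z<.2)
a,b,z=a[k],b[k],z[k]
for z0 in np.arange(-.01,.12,.008):
    s=(z>=z0)&(z<z0+.008)
    if s.sum()>3: f=a>0; g=s&f; print(round(z0*1000),s.sum(),"a max/min %.1f %.1f"%(a[s].max()*1e3,a[s].min()*1e3),"front b %.1f..%.1f"%((b[g].min()*1e3,b[g].max()*1e3) if g.any() else (0,0)))
E
```

```text
38 27 a max/min 50.6 -47.7 front b 6.2..14.5
46 82 a max/min 57.4 -53.9 front b -5.5..14.3
54 93 a max/min 57.5 -55.3 front b -6.8..15.0
62 92 a max/min 57.8 -55.3 front b -2.2..14.3
70 97 a max/min 57.6 -55.0 front b -0.5..14.2
78 80 a max/min 63.1 -59.8 front b 6.9..16.3
86 209 a max/min 75.5 -56.0 front b -8.3..17.1
94 189 a max/min 75.4 -49.1 front b -11.7..20.2
102 353 a max/min 74.3 -42.9 front b -14.6..21.1
110 245 a max/min 73.1 -35.5 front b -16.1..20.7
118 247 a max/min 72.2 -30.5 front b -9.8..23.5
```

```bash
cat > prof.py <<'E'
from h import *
def prof(n,T,ud,bx):
    p,d=vision.capture(n); P=cloud(n,d,box(n,*bx)); w=np.array([-ud[1],ud[0]])
    Q=P-T; a=Q[:,:2]@ud; b=Q[:,:2]@w; k=(np.abs(b)<.05)&(np.abs(a)<.08); return a[k],b[k],P[k,2],p
E
python3 - <<'E'
from prof import *
T=arm.state()["tool_pos"]; print(T)
ud=np.array([.987,-.16])
for n,bx in(("side",(380,130,500,250)),("top",(150,260,300,420))):
    a,b,z,p=prof(n,T,ud,bx); f=(a>.03)&(z>.03)
    print(n,f.sum(),"z min",np.sort(z[f])[:8].round(3))
    for z0 in np.arange(.08,.22,.01):
        s=f&(z>=z0)&(z<z0+.01)
        if s.sum()>2: print(z0.round(2),s.sum(),(a[s].max()*1e3).round(1),(b[s].min()*1e3).round(1),(b[s].max()*1e3).round(1))
    cv2.imwrite(f"pics/{n}2.png",p)
print(arm.state()["tool_pos"])
E
```

```text
[0.36451184 0.09632632 0.08399285]
side 1577 z min [0.12  0.121 0.122 0.123 0.123 0.124 0.124 0.125]
0.12 29 55.4 3.3 12.4
0.13 50 56.3 -4.5 12.4
0.14 53 56.5 -5.1 13.8
0.15 39 56.9 -3.6 13.2
0.16 96 74.3 -10.9 14.6
0.17 199 74.5 -11.3 18.3
0.18 199 73.4 -16.1 19.2
0.19 91 71.8 -11.0 19.1
0.2 113 70.8 -10.9 14.2
0.21 183 69.9 -10.3 14.5
0.22 164 68.6 -12.1 15.1
top 2453 z min [0.128 0.128 0.129 0.131 0.135 0.139 0.139 0.14 ]
0.12 3 51.6 -10.7 -7.1
0.13 5 54.0 -11.2 -6.8
0.14 4 54.3 -10.9 -6.3
0.15 4 43.7 -10.6 -0.3
0.16 25 71.0 -13.1 1.8
0.17 59 72.3 -13.4 11.3
0.18 87 71.5 -16.8 17.0
0.19 43 70.3 -16.8 16.8
0.2 40 69.2 -12.1 12.0
0.21 85 67.9 -13.2 14.0
0.22 206 66.6 -12.6 12.1
[0.36404077 0.09822484 0.08822146]
```

View pics/top2.png

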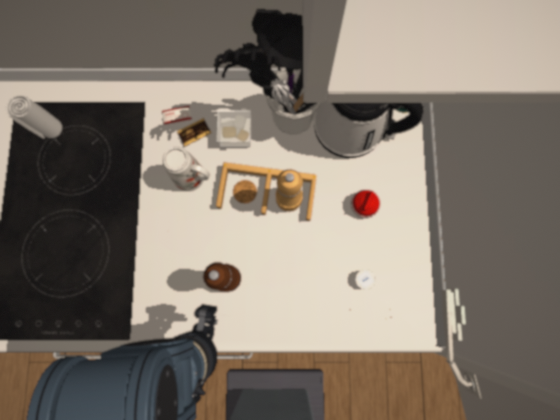

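The top view shows the gripper at (205,325), behind the mill, with the arm's elbow out to the left. The open finger's knuckle protrudes about 17 mm beyond the finger back, so pushing with the back would hit the waist. I'll measure the mill's radius profile, the body extents and the true tip height before choosing the contact.

```bash
python3 - <<'E'
from prof import *
T=arm.state()["tool_pos"]; ud=np.array([.987,-.16]); 
# mill radius profile (side image, silhouette widths)
I=cv2.imread("pics/side2.png"); V=cv2.cvtColor(I,cv2.COLOR_BGR2HSV)
c,f=cal("side"); ax=np.array([.4845,.0785])
m=(V[...,2]<105)&(V[...,1]>90)
def proj(X):
    q=c["R"]@X+c["t"]; return q[:2]/q[2]*f+[c["cx"],c["cy"]],q[2]
for z in np.arange(.02,.18,.012):
    (u,v),dep=proj(np.array([*ax,z])); r=m[int(round(v))]; x=int(round(u)); l=x
    while r[l-1]: l-=1
    R=x
    while r[R+1]: R+=1
    print("z %.3f r %.1f"%(z,(R-l+1)/2*dep/f*1e3),end="; ")
print()
# tip heights: pixel of fingertip, and dark-pixel map
for z in (.10,.11,.12,.13):
    print(z,proj(np.array([*(T[:2]+ud*.05),z]))[0].round(1),proj(np.array([*(T[:2]-ud*.05),z]))[0].round(1),end=" ")
print()
cv2.imwrite("pics/g.png",cv2.resize(I[140:240,380:500],None,fx=5,fy=5,interpolation=cv2.INTER_CUBIC))
# horizontal extents across tool, both cameras
for n,bx in(("side",(380,100,560,250)),("top",(150,260,300,420))):
    a,b,z,p=prof(n,T,ud,bx)
    for z0 in np.arange(.12,.29,.015):
        s=(z>=z0)&(z<z0+.015)
        if s.sum()>5: print(n,z0.round(3),"a",(np.percentile(a[s],[0,100])*1e3).round(),"b at |a|<35",(np.percentile(b[s&(abs(a)<.035)],[1,99])*1e3).round() if (s&(abs(a)<.035)).sum()>5 else "")
E
```

```text
z 0.020 r 26.4; z 0.032 r 26.2; z 0.044 r 25.0; z 0.056 r 22.1; z 0.068 r 17.5; z 0.080 r 15.6; z 0.092 r 15.5; z 0.104 r 17.0; z 0.116 r 8.4; z 0.128 r 20.0; z 0.140 r 21.5; z 0.152 r 21.3; z 0.164 r 16.2; z 0.176 r 0.8; 
0.1 [402.  234.8] [463.4 239.7] 0.11 [402.9 230.3] [464.9 235.1] 0.12 [403.8 225.7] [466.4 230.5] 0.13 [404.8 221. ] [467.9 225.8] 
side 0.12 a [-55.  54.] b at |a|<35 
side 0.135 a [-57.  56.] b at |a|<35 
side 0.15 a [-56.  57.] b at |a|<35 
side 0.165 a [-60.  75.] b at |a|<35 
side 0.18 a [-47.  74.] b at |a|<35 [-13.  19.]
side 0.195 a [-35.  72.] b at |a|<35 [ 9. 21.]
side 0.21 a [-27.  70.] b at |a|<35 [ 9. 22.]
side 0.225 a [-8. 68.] b at |a|<35 [ 8. 38.]
side 0.24 a [-7. 38.] b at |a|<35 [16. 39.]
side 0.255 a [ 3. 38.] b at |a|<35 [16. 38.]
side 0.27 a [16. 38.] b at |a|<35 [-12.  34.]
top 0.135 a [43. 56.] b at |a|<35 
top 0.165 a [-73.  74.] b at |a|<35 
top 0.18 a [-72.  73.] b at |a|<35 [-17.  -7.]
top 0.195 a [-69.  72.] b at |a|<35 [-17.  16.]
top 0.21 a [-67.  70.] b at |a|<35 
top 0.225 a [-63.  68.] b at |a|<35 
top 0.24 a [-18.  38.] b at |a|<35 [-38.  -3.]
top 0.255 a [-17.  38.] b at |a|<35 [-38.  -7.]
top 0.27 a [-19.  38.] b at |a|<35 [-38.  23.]
top 0.285 a [-22.  37.] b at |a|<35 [-37.  16.]
```

View pics/g.png

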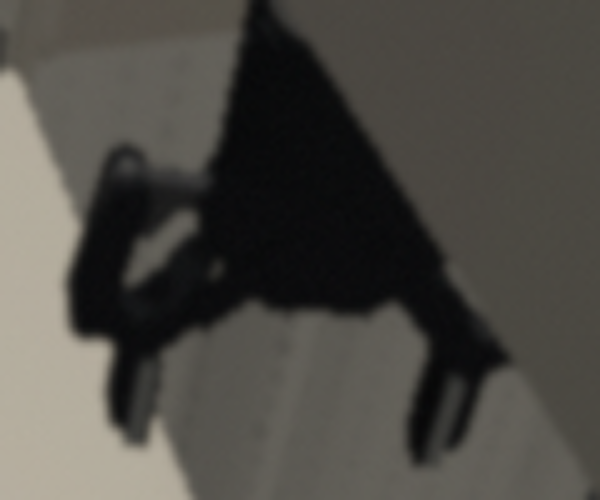

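The crop shows the front finger's tip at crop (135,440), which is full-image (407,228), so the open tip stands about 28 mm above the reported TCP. The body appears to be 38 mm in half-width in both directions. I'll check whether it is round, because that decides the side-face push.

```bash
python3 - <<'E'
from prof import *
T=arm.state()["tool_pos"]; ud=np.array([.987,-.16])
for n,bx in(("side",(380,60,560,250)),("top",(150,260,300,420))):
    a,b,z,p=prof(n,T,ud,bx)
    for lo,hi in((.215,.235),(.235,.3)):
        s=(z>lo)&(z<hi)
        for t in range(-75,90,15):
            d=np.radians(t); q=a[s]*np.cos(d)+b[s]*np.sin(d); k=np.abs(-a[s]*np.sin(d)+b[s]*np.cos(d))<.012
            if k.sum()>3: print(n,lo,t,(np.percentile(q[k],98)*1e3).round(),end="; ")
        print()
    s=(z>.1)&(z<.29)&(np.abs(a)<.03); print("low z body", np.sort(z[s])[:5], )
E
```

```text
side 0.215 -75 -7.0; side 0.215 -60 -5.0; side 0.215 -45 -4.0; side 0.215 -30 -1.0; side 0.215 -15 68.0; side 0.215 0 68.0; side 0.215 15 68.0; side 0.215 30 39.0; side 0.215 45 28.0; side 0.215 60 26.0; side 0.215 75 24.0; 
side 0.235 -75 -34.0; side 0.235 -30 35.0; side 0.235 -15 37.0; side 0.235 0 37.0; side 0.235 15 38.0; side 0.235 30 38.0; side 0.235 45 39.0; side 0.235 60 39.0; side 0.235 75 39.0; 
low z body [0.18506064 0.18563328 0.18596015 0.18599444 0.18601914]
top 0.215 -30 39.0; top 0.215 -15 68.0; top 0.215 0 68.0; top 0.215 15 68.0; 
top 0.235 -75 38.0; top 0.235 -60 38.0; top 0.235 -45 38.0; top 0.235 -30 37.0; top 0.235 -15 37.0; top 0.235 0 37.0; top 0.235 15 37.0; top 0.235 30 36.0; top 0.235 45 36.0; top 0.235 60 34.0; top 0.235 75 -33.0; 
low z body [0.18806983 0.18828182 0.19418807 0.19608722 0.19809502]
```

The body is round, with a radius of 38 mm. I'll turn the gripper across the push direction and push with the side face of its right finger, with the tool to the left of the mill, so the body and knuckles clear the mill's head and waist.

Call:
drive_tool:
  plan:
    - [0,0.9,0,0.12]
    - [0,0.9,0,0.12]
    - [0,0.9,0,0.12]
    - [0,0.9,0,0.12]
    - [0,0.9,0,0.12]

```text
t: 2.12
tool_pos: [0.3671, 0.145, 0.0925]
ee_rot: [[-0.436, 0.9, 0.003], [0.9, 0.436, 0.001], [-0.001, 0.003, -1.0]]
ft_force: [0.3, 0.1, -0.5]
gripper_width: 0.0855
gripper_force: 0.0
```

Call:
drive_tool:
  plan:
    - [0.5,0,0,0.12]
    - [0.5,0,0,0.12]
    - [0.5,0,0,0.12]
    - [0.5,0,0,0.12]
    - [0.5,0,0,0.12]

```text
t: 2.53
tool_pos: [0.3924, 0.1447, 0.0925]
ee_rot: [[-0.868, 0.496, 0.003], [0.496, 0.868, 0.001], [-0.002, 0.002, -1.0]]
ft_force: [-0.2, -0.3, 0.1]
gripper_width: 0.0857
gripper_force: 0.0
```

Call:
drive_tool:
  plan:
    - [0.5,0,-1.5,0.12]
    - [0.5,0,-1.5,0.12]
    - [0.5,0,-1.5,0.12]
    - [0.5,0,-1.5,0]
    - [0.5,0,-1.5,0]

```text
t: 2.95
tool_pos: [0.4178, 0.1448, 0.0169]
ee_rot: [[-0.986, 0.164, 0.003], [0.164, 0.986, 0.001], [-0.003, 0.001, -1.0]]
ft_force: [-0.3, 1.2, 0.2]
gripper_width: 0.0849
gripper_force: 0.0
```

```bash
cat > look.py <<'E'
from prof import *
import sys
T=arm.state()["tool_pos"]; r=arm.state()["ee_rot"]; y=r[:2,1]; 
print("T",T.round(4),"yaw_y",np.arctan2(y[1],y[0]).round(3),"ft",np.round(arm.state()["ft_force"],1),arm.state()["t"])
for n in("side","top"):
    p,d=vision.capture(n); P=cloud(n,d,np.ones((420,560),bool)); cv2.imwrite(f"pics/{n}_now.png",p)
    V=cv2.cvtColor(p,cv2.COLOR_BGR2HSV); m=(V[...,1]>90)&(V[...,2]<115)&(V[...,2]>20)&((V[...,0]<12)|(V[...,0]>170))
    M=cloud(n,d,m); k=(M[:,2]>.01)&(abs(M[:,1]-.07)<.1)&(M[:,0]>.42)&(M[:,0]<.75)
    M=M[k]; lo=M[M[:,2]<.042]; hi=M[(M[:,2]>.12)&(M[:,2]<.155)]
    print(n,"foot",circ(lo,.028).round(4) if len(lo)>20 else None,len(lo),"head",circ(hi,.0235).round(4) if len(hi)>15 else None,len(hi),"zmax",M[:,2].max().round(3))
    Q=P-T; b=Q[:,:2]@y; a=Q[:,0]*y[1]-Q[:,1]*y[0]; z=P[:,2]
    for s in(-1,1):
        k=(abs(b*s-.05)<.009)&(abs(a)<.013)&(z>.006)&(z<T[2]+.06)
        if k.sum()>3: print("  finger",s,k.sum(),"zmin",np.sort(z[k])[:4].round(3),"a",(np.percentile(a[k],[2,98])*1e3).round(1),"b",(np.percentile(b[k],[2,98])*1e3).round(1))
E
python3 look.py
```

```text
T [0.4178 0.1448 0.0169] yaw_y 1.406 ft [-0.3  1.2  0.2] 2.95
side foot [0.485  0.0786] 332 head [0.485  0.0784] 301 zmax 0.172
  finger -1 56 zmin [0.052 0.053 0.054 0.054] a [-8.  10.6] b [-48.  -41.7]
  finger 1 131 zmin [0.052 0.052 0.053 0.053] a [-10.9  10.6] b [44.3 57.4]
top foot None 12 head [0.4844 0.0792] 85 zmax 0.175
```

Call:
drive_tool:
  plan:
    - [0,0,-1.0,0]
    - [0,0,-1.0,0]
    - [0,0,-0.7,0]
    - [0,0,0,0]

```text
t: 3.38
tool_pos: [0.4148, 0.1437, -0.0128]
ee_rot: [[-0.986, 0.166, -0.003], [0.166, 0.986, -0.0], [0.003, -0.001, -1.0]]
ft_force: [-1.1, -0.1, -0.2]
gripper_width: 0.0855
gripper_force: 0.0
```

```bash
python3 look.py; python3 -c "
import cv2;p=cv2.imread('pics/side_now.png');cv2.imwrite('pics/s3.png',cv2.resize(p[130:370,230:470],None,fx=2.5,fy=2.5,interpolation=cv2.INTER_CUBIC))"
```

```text
T [ 0.4148  0.1437 -0.0128] yaw_y 1.404 ft [-1.1 -0.1 -0.2] 3.3833
side foot [0.485  0.0785] 341 head [0.4849 0.0785] 300 zmax 0.173
  finger -1 40 zmin [0.024 0.024 0.025 0.026] a [ 3.8 10.9] b [-47.3 -41.5]
  finger 1 112 zmin [0.022 0.023 0.023 0.024] a [-10.6  10.9] b [44.5 56.9]
top foot None 10 head [0.4844 0.0793] 92 zmax 0.174
```

View pics/s3.png

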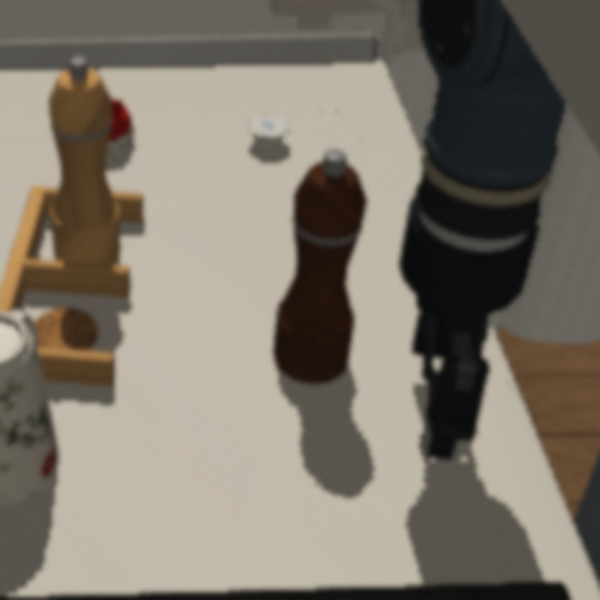

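The image shows the gripper at (455,350), upright behind and to the left of the mill, whose foot is at (313,350). The finger tips are just above the worktop, at z of about 20 mm. I'll lower a little more and close the gap.

Call:
drive_tool:
  plan:
    - [0,0,-0.5,0]
    - [0,0,-0.3,0]
    - [0.8,-0.05,0,0]
    - [0.8,-0.05,0,0]
    - [0.8,-0.05,0,0]

```text
t: 3.9
tool_pos: [0.4416, 0.1423, -0.0191]
ee_rot: [[-0.986, 0.166, 0.001], [0.166, 0.986, 0.0], [-0.001, 0.0, -1.0]]
ft_force: [-0.4, 0.7, 0.4]
gripper_width: 0.0855
gripper_force: 0.0
```

Call:
drive_tool:
  plan:
    - [0.4,-0.07,0,0]
    - [0.4,-0.07,0,0]
    - [0.2,-0.03,0,0]
    - [0.2,-0.03,0,0]
    - [0,0,0,0]

```text
t: 4.32
tool_pos: [0.4526, 0.1402, -0.0194]
ee_rot: [[-0.986, 0.166, 0.0], [0.166, 0.986, 0.0], [-0.0, 0.0, -1.0]]
ft_force: [0.4, 0.5, 0.3]
gripper_width: 0.0855
gripper_force: 0.0
```

```bash
python3 look.py
```

```text
T [ 0.4526  0.1402 -0.0194] yaw_y 1.404 ft [0.4 0.5 0.3] 4.3167
side foot [0.4946 0.1287] 341 head [0.5045 0.1184] 231 zmax 0.206
  finger -1 11 zmin [0.016 0.021 0.025 0.027] a [ 8.3 10.5] b [-45.9 -41.7]
  finger 1 106 zmin [0.014 0.015 0.016 0.018] a [-10.8  10.6] b [46.2 56.9]
top foot None 10 head [0.4846 0.0793] 95 zmax 0.173
```

Call:
drive_tool:
  plan:
    - [0.2,-0.03,0,0]
    - [0.2,-0.03,0,0]
    - [0.3,-0.05,0,0]
    - [0.3,-0.05,0,0]
    - [0,0,0,0]

```text
t: 4.83
tool_pos: [0.4624, 0.1388, -0.0194]
ee_rot: [[-0.986, 0.166, -0.0], [0.166, 0.986, 0.0], [0.0, 0.0, -1.0]]
ft_force: [-0.9, 0.4, 0.0]
gripper_width: 0.0852
gripper_force: 0.6
```

```bash
cat > look.py <<'E'
from prof import *
s=arm.state(); T=s["tool_pos"]; y=s["ee_rot"][:2,1]; y=y/np.hypot(*y); B=np.array([.666,.0474]); bx=np.array([.990,-.139]); by=np.array([.139,.990])
print("T",T.round(4),"ft",np.round(s["ft_force"],1),s["t"])
c0=None
for n in("top","side"):
    p,d=vision.capture(n); cv2.imwrite(f"pics/{n}_now.png",p)
    V=cv2.cvtColor(p,cv2.COLOR_BGR2HSV); m=(V[...,1]>90)&(V[...,2]<115)&(V[...,2]>20)&((V[...,0]<12)|(V[...,0]>170))
    M=cloud(n,d,m); k=(M[:,2]>.01)&(abs(M[:,1]-.07)<.06)&(M[:,0]>.45)&(M[:,0]<.72)
    Q=M[:,:2]-T[:2]; k&=(Q@np.array([y[1],-y[0]])>.0125)&(Q@y<-.025)
    M=M[k]
    for nm,r,z0,z1 in(("foot",.028,.01,.042),("head",.0235,.12,.155)):
        q=M[(M[:,2]>z0)&(M[:,2]<z1)]
        if len(q)<25: continue
        c=circ(q,r); e=c-T[:2]; g=c-B
        print(n,nm,len(q),c.round(4),"ahead %.1f L %.1f"%((e[0]*y[1]-e[1]*y[0])*1e3,-(e@y)*1e3),"bay x %.1f y %.1f"%(g@bx*1e3,g@by*1e3))
E
python3 look.py
```

```text
T [ 0.4624  0.1388 -0.0194] ft [-0.9  0.4  0. ] 4.8333
top head 104 [0.4898 0.0776] ahead 37.1 L 55.7 bay x -178.7 y 5.4
side foot 342 [0.4902 0.077 ] ahead 37.6 L 56.3 bay x -178.2 y 4.9
side head 179 [0.49   0.0768] ahead 37.5 L 56.5 bay x -178.3 y 4.7
```

Call:
drive_tool:
  plan:
    - [0.4,-0.07,0,0]
    - [0.5,-0.08,0,0]
    - [0.5,-0.08,0,0]
    - [0.5,-0.09,0,0]
    - [0.4,-0.07,0,0]

```text
t: 5.35
tool_pos: [0.4862, 0.1347, -0.0195]
ee_rot: [[-0.986, 0.166, 0.0], [0.166, 0.986, 0.0], [-0.0, 0.0, -1.0]]
ft_force: [-2.5, 1.5, 0.1]
gripper_width: 0.0851
gripper_force: 0.9
```

```bash
python3 look.py
```

```text
T [ 0.4862  0.1347 -0.0195] ft [-2.5  1.5  0.1] 5.35
top head 94 [0.5116 0.0696] ahead 35.9 L 60.0 bay x -155.9 y 0.5
side foot 323 [0.5127 0.0688] ahead 37.1 L 60.6 bay x -154.8 y -0.1
side head 140 [0.5129 0.0684] ahead 37.4 L 60.9 bay x -154.5 y -0.5
```

The mill stays upright but drifts off the outer edge of the finger (L is now 61 mm, against an edge at 57 mm). I'll back off, shift the tool right and turn it to line up with the bay.

Call:
drive_tool:
  plan:
    - [-0.5,0.08,0,0]
    - [-0.5,0.08,0,0]
    - [-0.07,-0.42,0,0.03]
    - [-0.07,-0.42,0,0]
    - [0,0,0,0]

```text
t: 5.87
tool_pos: [0.4735, 0.1275, -0.0193]
ee_rot: [[-0.991, 0.137, 0.0], [0.137, 0.991, -0.001], [-0.0, -0.001, -1.0]]
ft_force: [-0.2, -0.0, -0.1]
gripper_width: 0.0854
gripper_force: 0.0
```

```bash
python3 look.py
```

```text
T [ 0.4735  0.1275 -0.0193] ft [-0.2 -0.  -0.1] 5.8667
top head 92 [0.5121 0.0694] ahead 46.3 L 52.2 bay x -155.4 y 0.4
side foot 280 [0.5126 0.0686] ahead 46.9 L 53.0 bay x -154.8 y -0.4
side head 231 [0.5263 0.1105] ahead 54.7 L 9.6 bay x -147.1 y 43.0
```

Call:
drive_tool:
  plan:
    - [0.4,-0.06,0,0]
    - [0.4,-0.05,0,0]
    - [0.4,-0.06,0,0]
    - [0.5,-0.07,0,0]
    - [0.4,-0.05,0,0]

```text
t: 6.38
tool_pos: [0.495, 0.1252, -0.0195]
ee_rot: [[-0.991, 0.136, -0.001], [0.136, 0.991, 0.0], [0.001, -0.0, -1.0]]
ft_force: [-2.0, 0.7, 0.6]
gripper_width: 0.0855
gripper_force: 1.3
```

```bash
python3 look.py
```

```text
T [ 0.495   0.1252 -0.0195] ft [-2.   0.7  0.6] 6.3833
top head 94 [0.5251 0.0664] ahead 37.8 L 54.1 bay x -142.2 y -0.8
side foot 326 [0.5266 0.0654] ahead 39.5 L 54.9 bay x -140.5 y -1.5
side head 177 [0.5498 0.104 ] ahead 57.2 L 13.5 bay x -122.9 y 39.9
```

Call:
drive_tool:
  plan:
    - [0.3,-0.06,0,0.02]
    - [0.3,-0.06,0,0.02]
    - [0.4,-0.08,0,0.02]
    - [0.5,-0.09,0,0.02]
    - [0.4,-0.07,0,0]

```text
t: 6.9
tool_pos: [0.5146, 0.1215, -0.0195]
ee_rot: [[-0.998, 0.055, 0.001], [0.055, 0.998, 0.0], [-0.001, 0.0, -1.0]]
ft_force: [-1.0, 0.9, -0.7]
gripper_width: 0.0856
gripper_force: 0.9
```

```bash
python3 look.py
```

```text
T [ 0.5146  0.1215 -0.0195] ft [-1.   0.9 -0.7] 6.9
top head 94 [0.548  0.0595] ahead 36.8 L 60.0 bay x -118.5 y -4.4
side foot 325 [0.5489 0.0591] ahead 37.7 L 60.4 bay x -117.5 y -4.7
side head 176 [0.57   0.0988] ahead 56.6 L 19.6 bay x -102.2 y 37.5
```

Call:
drive_tool:
  plan:
    - [-0.5,0.03,0,0]
    - [-0.5,0.03,0,0]
    - [-0.03,-0.42,0,0]
    - [-0.03,-0.42,0,0]
    - [0.3,-0.02,0,0]

```text
t: 7.42
tool_pos: [0.5057, 0.1127, -0.0194]
ee_rot: [[-0.998, 0.057, -0.0], [0.057, 0.998, -0.001], [0.0, -0.001, -1.0]]
ft_force: [-0.4, 0.8, 0.1]
gripper_width: 0.0854
gripper_force: 0.0
```

Call:
drive_tool:
  plan:
    - [0.4,-0.04,0,0]
    - [0.4,-0.04,0,0]
    - [0.4,-0.04,0,0]
    - [0.4,-0.04,0,0]
    - [0.2,-0.02,0,0]

```text
t: 7.83
tool_pos: [0.5246, 0.1117, -0.0195]
ee_rot: [[-0.998, 0.057, -0.0], [0.057, 0.998, 0.0], [0.0, -0.0, -1.0]]
ft_force: [-1.7, 1.0, 1.6]
gripper_width: 0.0857
gripper_force: 1.4
```

```bash
python3 look.py
```

```text
T [ 0.5246  0.1117 -0.0195] ft [-1.7  1.   1.6] 7.8333
top head 81 [0.5598 0.0582] ahead 38.2 L 51.5 bay x -106.6 y -4.1
side foot 230 [0.5628 0.1047] ahead 38.6 L 4.8 bay x -110.1 y 42.4
side head 160 [0.5816 0.0973] ahead 57.8 L 11.2 bay x -90.5 y 37.7
```

Call:
drive_tool:
  plan:
    - [0.4,-0.04,0,0]
    - [0.5,-0.05,0,0]
    - [0.5,-0.05,0,0]
    - [0.4,-0.04,0,0]
    - [0.2,-0.02,0,0]

```text
t: 8.35
tool_pos: [0.5452, 0.1096, -0.0195]
ee_rot: [[-0.998, 0.057, 0.001], [0.057, 0.998, 0.0], [-0.001, 0.0, -1.0]]
ft_force: [-1.6, 0.6, 0.4]
gripper_width: 0.0852
gripper_force: 0.9
```

```bash
sed -i 's/^    M=M\[k\]/    M=M[k]; M=M if c0 is None else M[np.hypot(*(M[:,:2]-c0).T)<.032]/; s/^        c=circ(q,r);/        c=circ(q,r); c0=c if c0 is None else c0;/' look.py; python3 look.py
```

```text
T [ 0.5452  0.1096 -0.0195] ft [-1.6  0.6  0.4] 8.35
top head 86 [0.5803 0.0557] ahead 38.1 L 51.9 bay x -86.0 y -3.7
side foot 256 [0.5808 0.055 ] ahead 38.6 L 52.6 bay x -85.4 y -4.4
side head 161 [0.6011 0.0954] ahead 56.6 L 11.0 bay x -71.0 y 38.5
```

Call:
drive_tool:
  plan:
    - [0.5,-0.04,0,0]
    - [0.5,-0.04,0,0]
    - [0.5,-0.04,0,0]
    - [0.5,-0.04,0,0]
    - [0.4,-0.03,0,0]

```text
t: 8.87
tool_pos: [0.569, 0.1078, -0.0194]
ee_rot: [[-0.998, 0.057, 0.0], [0.057, 0.998, 0.0], [-0.0, 0.0, -1.0]]
ft_force: [-2.6, 0.3, 0.4]
gripper_width: 0.0852
gripper_force: 1.0
```

```bash
python3 look.py
```

```text
T [ 0.569   0.1078 -0.0194] ft [-2.6  0.3  0.4] 8.8667
top head 88 [0.6041 0.0522] ahead 38.2 L 53.5 bay x -61.9 y -3.8
side foot 299 [0.6049 0.0519] ahead 39.0 L 53.8 bay x -61.1 y -4.1
side head 146 [0.6046 0.052 ] ahead 38.6 L 53.7 bay x -61.5 y -4.0
```

Call:
drive_tool:
  plan:
    - [0.5,-0.06,0,0]
    - [0.5,-0.06,0,0]
    - [0.5,-0.06,0,0]
    - [0.5,-0.06,0,0]
    - [0.4,-0.04,0,0]

```text
t: 9.38
tool_pos: [0.5929, 0.1049, -0.0194]
ee_rot: [[-0.998, 0.057, 0.0], [0.057, 0.998, 0.0], [-0.0, 0.0, -1.0]]
ft_force: [-2.0, 0.2, 1.6]
gripper_width: 0.0853
gripper_force: 1.2
```

```bash
python3 look.py
```

```text
T [ 0.5929  0.1049 -0.0194] ft [-2.   0.2  1.6] 9.3833
top head 81 [0.6277 0.0482] ahead 38.0 L 54.7 bay x -38.0 y -4.6
side foot 285 [0.6285 0.0478] ahead 38.8 L 55.1 bay x -37.2 y -4.9
side head 124 [0.6279 0.048 ] ahead 38.1 L 54.9 bay x -37.8 y -4.7
```

Call:
drive_tool:
  plan:
    - [0.4,-0.05,0,0]
    - [0.5,-0.06,0,0]
    - [0.5,-0.06,0,0]
    - [0.4,-0.05,0,0]
    - [0.2,-0.02,0,0]

```text
t: 9.9
tool_pos: [0.6131, 0.1025, -0.0194]
ee_rot: [[-0.998, 0.057, 0.001], [0.057, 0.998, 0.0], [-0.001, 0.0, -1.0]]
ft_force: [-2.7, 0.7, 1.9]
gripper_width: 0.0851
gripper_force: 1.2
```

```bash
python3 look.py
```

```text
T [ 0.6131  0.1025 -0.0194] ft [-2.7  0.7  1.9] 9.9
top head 75 [0.6473 0.0436] ahead 37.4 L 56.9 bay x -18.0 y -6.4
side foot 251 [0.6474 0.0435] ahead 37.6 L 57.0 bay x -17.9 y -6.5
side head 97 [0.647  0.0435] ahead 37.2 L 57.0 bay x -18.2 y -6.5
```

Call:
drive_tool:
  plan:
    - [-0.4,0.03,0,0]
    - [-0.4,0.03,0,0]
    - [-0.03,-0.25,0,0]
    - [-0.03,-0.25,0,0]
    - [0.4,-0.03,0,0]

```text
t: 10.42
tool_pos: [0.607, 0.0974, -0.0194]
ee_rot: [[-0.998, 0.057, -0.001], [0.057, 0.998, -0.0], [0.001, -0.0, -1.0]]
ft_force: [0.4, -0.2, 0.2]
gripper_width: 0.0853
gripper_force: 0.0
```

Call:
drive_tool:
  plan:
    - [0.4,-0.03,0,0]
    - [0.4,-0.03,0,0]
    - [0.4,-0.03,0,0]
    - [0.4,-0.03,0,0]
    - [0,0,0,0]

```text
t: 10.83
tool_pos: [0.6247, 0.0967, -0.0194]
ee_rot: [[-0.998, 0.057, 0.001], [0.057, 0.998, 0.0], [-0.001, 0.0, -1.0]]
ft_force: [-0.6, 0.2, -0.5]
gripper_width: 0.0855
gripper_force: 0.1
```

```bash
python3 look.py
```

```text
T [ 0.6247  0.0967 -0.0194] ft [-0.6  0.2 -0.5] 10.8333
top head 80 [0.6599 0.042 ] ahead 38.2 L 52.6 bay x -5.3 y -6.2
side foot 185 [0.66   0.0415] ahead 38.3 L 53.1 bay x -5.2 y -6.7
side head 86 [0.6825 0.0818] ahead 58.6 L 11.6 bay x 11.6 y 36.3
```

Call:
drive_tool:
  plan:
    - [-0.8,0.05,0,0]
    - [-1.5,0.2,0,0]
    - [-2,0.28,0,0]
    - [-2,0.28,0,0]
    - [-2,0.28,0,0]

```text
t: 11.35
tool_pos: [0.5406, 0.1077, -0.0194]
ee_rot: [[-0.998, 0.057, 0.001], [0.057, 0.998, 0.0], [-0.001, 0.0, -1.0]]
ft_force: [0.3, 0.4, -0.5]
gripper_width: 0.0855
gripper_force: 0.0
```

Call:
drive_tool:
  plan:
    - [-2,0.28,2,0]
    - [-2,0.28,2,0]
    - [-1,0.3,2,0]
    - [-1,0.3,2,0]
    - [0,0,0,0]

```text
t: 11.77
tool_pos: [0.4828, 0.1202, 0.0655]
ee_rot: [[-0.998, 0.055, 0.008], [0.055, 0.998, 0.001], [-0.008, 0.002, -1.0]]
ft_force: [0.3, 0.4, 0.5]
gripper_width: 0.0852
gripper_force: 0.0
```

```bash
python3 look.py; cp pics/top_now.png pics/fin.png
```

```text
T [0.4828 0.1202 0.0655] ft [0.3 0.4 0.5] 11.7667
top foot 43 [0.6589 0.0415] ahead 180.3 L 68.8 bay x -6.2 y -6.8
top head 84 [0.6599 0.0417] ahead 181.2 L 68.6 bay x -5.3 y -6.5
side foot 319 [0.6599 0.0417] ahead 181.3 L 68.5 bay x -5.2 y -6.4
side head 277 [0.6599 0.0417] ahead 181.2 L 68.6 bay x -5.2 y -6.5
```

View pics/fin.png

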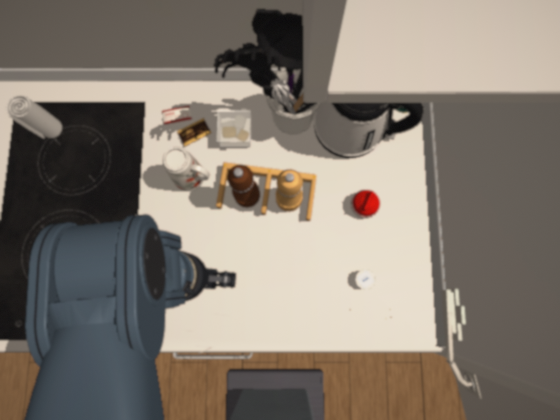

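The pepper mill stands upright in the left bay at (243,188). The salt mill (289,190), mug (185,168), timer (366,203) and pot (364,280) have not moved, and the gripper is clear at (215,280).

```bash
python3 -c "
from station import ticket; print(ticket.hand_in())"
```

```text
the job is handed in; nothing more can be done
None
```

The job is handed in: the pepper mill stands upright with its whole foot between the rails of the free left bay, about 5 mm short of the bay's middle and 6.5 mm to its right, and in the last picture nothing else had visibly moved.

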